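# Latch the split mould box

### The job

One of the two split mould boxes still stands open, its draw latch undone. Tip that latch's claw down so that its lip drops behind the keeper, then swing the latch's lever over and down past centre until it lies flat, so that the two halves are drawn together and stay shut.

Things in the scene. Friction and masses are not known exactly. Their poses are not given: they have to be found in the camera images.
- mould_box: The open split mould box, fixed: two aluminium C-shaped halves round a plaster cast on a base 170 x 150 mm; its twin is already latched, lever flat. Top 48 mm above the bench. Origin: underside, centre of the cavity; z up, +y towards the robot (within 20 degrees). The latch lies on the +y ledge, in the plane y = 67 mm, and acts along x. All x, y, z below are in this frame.
- claw_lip (a point): Lower edge, mid-width, of the claw's lip (26 mm wide, 4 thick, 6 below the 4 mm plate). The claw turns on a pin in the lever, 20 mm from the lever's pivot; lip 65 mm from the pin. Starts tipped up 45 to 66 degrees over +x, 43 to 52 degrees from the lever; under 1 N from the lever's side tips it over +x and down; under 35 degrees it falls by itself. Hooked: z about 50 mm, past the keeper.
- latch_lever (a joint): Lever angle (rad): 0 upright, starts 0.04 to 0.24, grows towards -x and down, 1.70 flat at its stop. Pivot at x -22, y 67, z 62 mm, axis along y. Steel plate 26 mm wide (y), 5 thick, end 59 mm from the pivot. Stays where it is left; with the claw hooked, closing takes about 4 N at its end; dead centre near 1.5, beyond it stays down.
- box_half (a joint): Gap between the halves (m): the half with the keeper slides along x; 0.006 open, pushed there by a springy seal (7 to 10 N), about 0.001 when latched. The keeper is a steel ridge at y 67 mm, 8 mm long (x), 22 wide (y), top at z 59 mm, its far (+x) face at x = 26 mm with the box open, 20 at gap 0.

How it is judged:
On the way:
1. the claw's lip is down behind the keeper while the lever still stands up (z of claw_lip in the frame of mould_box below 0.055 m and x of claw_lip in the frame of mould_box above 0.022 m and value of joint latch_lever below 1 rad), for 0.2 s.
At the end, for the whole second after the job is handed in: The lever of the open box lies down past centre (over 1.6 rad, its stop is 1.70), the gap between the halves is under 3 mm, and the claw's lip is down behind the keeper (under 57 mm above the bench) (value of joint latch_lever above 1.6 rad and value of joint box_half below 0.003 m and z of claw_lip in the frame of mould_box below 0.057 m); the robot touches nothing.
It also fails if it takes over 38 s, if anything falls off the work surface, if the arm or the gripper's body presses on something with over 40 N, if the wrist force passes 120 N, or if a joint passes its speed limit or range.

### The arm

A 7-joint arm with a two-finger parallel gripper is mounted at the origin on a cart in front of the work surface, level with it; the furniture and walls round the work are solid. World frame = base frame: x ahead of the robot, y to its left, z up, the work surface at z = 0. Lengths are in m, angles in rad, forces in N, time in s.
With the tool pointing down it reaches from about 0.35 to 0.9 m from the base axis. Payload 8.1 kg.
Tool frame: the origin (TCP) lies midway between the tips of the shut fingers; the grasp point (between the pads) lies behind it (arm.tcp_to_grasp is the z of the grasp point in the tool frame, in m); z points along the fingers, y is the line along which they close (so a half turn about z gives the same grasp; the last joint's range is limited). The gripper opens to 92 mm and grips with 3 to 60 N. Pads are 19 mm wide; open, the fingers measure 130 mm over their backs; the gripper's body (75 mm by 190 mm) begins 47 mm behind the grasp point.
Start: joints at [1.156, 0.434, 0.025, 1.573, -0.012, 1.134, -0.075], TCP at [0.192, -0.595, 0.227] pointing down, gripper open.
Joint ranges: [-2.62, 2.62], [-0.44, 2.09], [-1.27, 1.32], [0.08, 2.57], [-1.32, 4.46], [0.12, 2], [-2.74, 2.74]. Speed limits (rad/s): [2.22, 2.22, 3.01, 3.01, 3.14, 3.14, 3.14].

### API

Orientations are given as a rotation vector (axis times angle).
In Python, from cell import readout, vision, arm gives the robot as it stands.
- The arm moves only by the tool carry_out, never from a script. Its argument "increments" is one flat list of numbers, 6 for each row, row after row: the shift along the world's x, y, z in mm, then the turn, a rotation vector about the world's x, y, z in rad. In form: [tx, ty, tz, wx, wy, wz, tx, ty, tz, wx, wy, wz, ...]. A call has 1 to 20 rows; each row shifts and turns the commanded pose from where the row before left it; what a row does not reach is not made up. A row lasts 1/8 s, in which the tool goes at most 62.5 mm and 10.7 degrees, less where a joint would pass 70% of its speed; a pose out of reach is approached as far as the arm can. A call with a gripper value outside its range is refused whole. "grip" is the closure, from 0 (fully open) to 1 (shut), set as the call begins (left out, the last holds). The fingers move at their own pace and stop on an object; "newtons" is the grip in N (left out, the last holds). Time passes only in rows, so rows that do not move let the fingers close. It gives the time, the measured TCP pose, the force, the opening and the grip force at its end, in the units of the state.
- readout.observe(): the state, without advancing time (a new reading comes with each control period).
- vision.get_image(name): name is "side" or "top" or "wrist"; returns the picture (400x640x3 uint8, red, green, blue); there is no depth.
- vision.calibration(name): a dict with "fov_y" (degrees; the focal length in pixels is half the picture's height over the tangent of half this angle, whatever the lens; pixels are square), "cx", "cy" (the principal point, pixels), "k1" (the pictures are not rectified: a ray, as slopes to the right and down, at radius r is drawn at 1 + k1 r^2 times it, then the intrinsics apply), "pose" (4x4, takes a point from camera to world coordinates). Camera axes: x right, y up, looking along -z (the intrinsics and any distortion apply to the point x, -y, -z); pixel columns grow to the right and rows downward; lengths in m; the calibration is good to about 2 mm. A picture is of the moment at which its call begins: read the wrist's pose just before it. calibration takes no time and is no camera call; for the wrist camera it gives the pose at the moment of the call.
- arm.sign_off(): hands the job in; it is judged then, once.
The state is a dict: "clock": time; "joints": joint angles; "dq": joint speeds; "joint_efforts": joint torques, N m; "position": TCP position; "ee_rot": TCP orientation; "force": force on the tool from outside, world axes, zero at the start; "ft_torque": the same for the moment, N m; "width": opening from 0.0 (shut) to 1.0 (fully open); "gripper_force": force on a finger pad.
Only numpy, scipy, OpenCV 4.12 (cv2) and the standard library are available. Lean on these libraries where they do the work, as an engineer would, in place of code of your own. Each camera call takes 0.05 s, during which the arm holds its last target. There are 200 camera calls.

## Working session

There is one attempt and no reset: what is moved stays moved. The work goes in short steps, Python scripts to look and compute and a tool call to move; the robot and the scene stay as the last step left them, time stands still between calls to the robot, and variables do not carry over. Pictures are saved under pics/ and viewed, at most 12 in all, crops included, and the job is handed in when it is done.

Besides the shell and the picture viewer there is one more tool, called after "Request:" as name(argument=value, ...) on one line, values as JSON. carry_out: Moves the arm, as the interface text tells. Its arguments: {"type":"object","properties":{"increments":{"type":"array","items":{"type":"number"}},"grip":{"type":"number"},"newtons":{"type":"number"}},"required":["increments"]}

```bash
mkdir -p pics; ls
python3 - <<'E'
from cell import readout, vision, arm
import cv2
s=readout.observe(); print(s['clock'],s['position'],s['ee_rot'],arm.tcp_to_grasp)
for n in ("side","top"):
    cv2.imwrite(f"pics/{n}0.png",cv2.cvtColor(vision.get_image(n),cv2.COLOR_RGB2BGR))
    c=vision.calibration(n); print(n,c)
E
```

```text
pics
0.0 [ 0.19149757 -0.59441404  0.22593055] [-3.10202446e+00 -4.87341082e-01  5.84565828e-04] -0.0188
side {'fov_y': 48.075571448101186, 'cx': 318.55960150306333, 'cy': 203.11465726899186, 'k1': 0.026161170421088575, 'pose': array([[-0.70322938,  0.34865345, -0.61960407, -0.05326096],
       [-0.71074966, -0.36610724,  0.60066664,  0.55988464],
       [-0.01741704,  0.86278981,  0.50526269,  0.55541977],
       [ 0.        ,  0.        ,  0.        ,  1.        ]])}
top {'fov_y': 45.074818068964504, 'cx': 317.23354650809097, 'cy': 196.93296461769108, 'k1': -0.05428541574712709, 'pose': array([[ 0.01266187,  0.98239064, -0.18640895,  0.35976319],
       [-0.9999082 ,  0.01154061, -0.00709904,  0.00243468],
       [-0.00482275,  0.18648173,  0.98244659,  0.97156921],
       [ 0.        ,  0.        ,  0.        ,  1.        ]])}
```

View pics/side0.png

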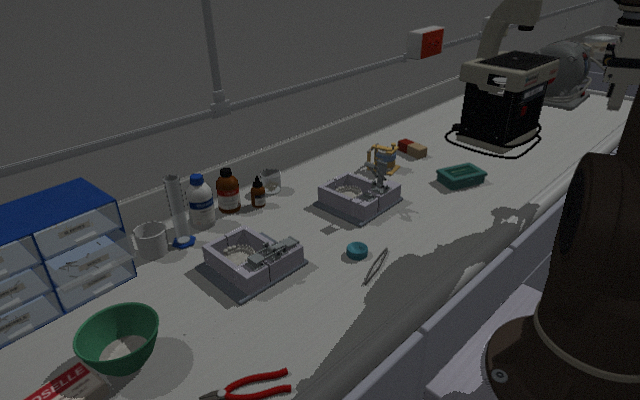

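View pics/top0.png

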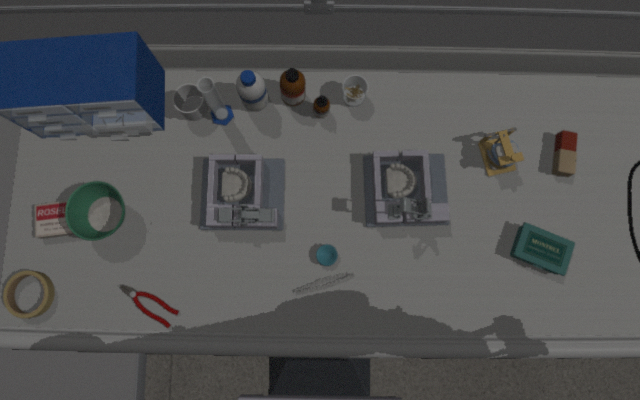

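Open box is the right one in the top view (~(405,190)). I'll enlarge crops of both views.

Run:
```python
import cv2,numpy as np
a=cv2.imread('pics/top0.png')[140:235,355:460]; b=cv2.imread('pics/side0.png')[150:230,310:410]
f=lambda i,s:cv2.resize(cv2.convertScaleAbs(i,alpha=1.5),None,fx=s,fy=s,interpolation=cv2.INTER_CUBIC)
cv2.imwrite('pics/tc.png',f(a,6)); cv2.imwrite('pics/sc.png',f(b,7))
```

```text
(no output)
```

View pics/tc.png

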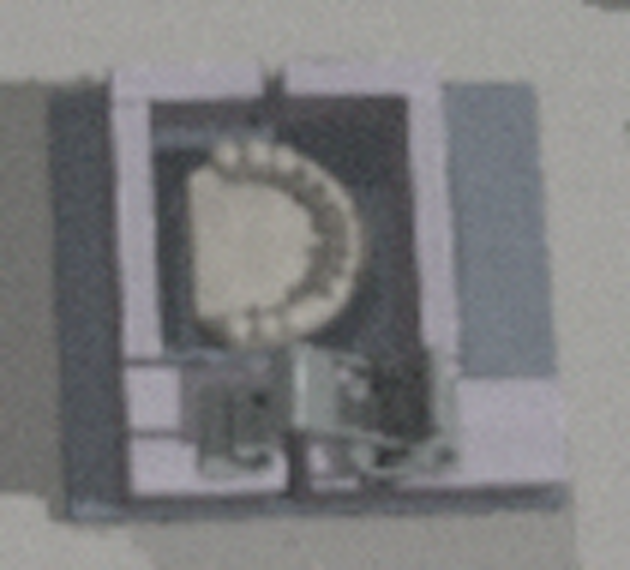

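View pics/sc.png

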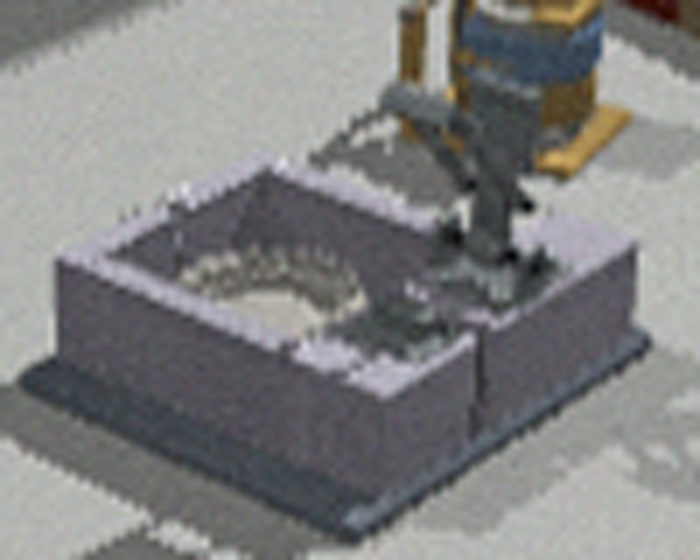

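```bash
cat > h.py <<'E'
import numpy as np, cv2
from cell import readout, vision, arm
def K(c):
    f=200/np.tan(np.radians(c['fov_y']/2)); return np.array([[f,0,c['cx']],[0,f,c['cy']],[0,0,1]]),np.array([c['k1'],0,0,0,0.])
def ray(c,uv):
    k,d=K(c); p=cv2.undistortPoints(np.array(uv,float).reshape(-1,1,2),k,d)[:,0]
    return c['pose'][:3,3], np.c_[p[:,0],-p[:,1],-np.ones(len(p))]@c['pose'][:3,:3].T
def plane(c,uv,z):
    o,d=ray(c,uv); return o+d*((z-o[2])/d[:,2])[:,None]
def tri(c1,u1,c2,u2):
    o1,d1=ray(c1,[u1]);o2,d2=ray(c2,[u2]);A=np.c_[d1[0],-d2[0]];t=np.linalg.lstsq(A,o2-o1,rcond=None)[0]
    a=o1+t[0]*d1[0];b=o2+t[1]*d2[0];return (a+b)/2,np.linalg.norm(a-b)
def proj(c,P):
    k,d=K(c);T=np.linalg.inv(c['pose']);q=np.atleast_2d(P)@T[:3,:3].T+T[:3,3]
    return cv2.projectPoints(q*[1,-1,-1],np.zeros(3),np.zeros(3),k,d)[0][:,0]
E
python3 - <<'E'
from h import *
np.set_printoptions(precision=4,suppress=True)
c=vision.calibration('top')
q=lambda l:np.array(l)/6+[355,140]-.4
print('rim',plane(c,q([(112,70),(440,60),(567,485),(130,498),(285,66),(300,490),(270,68)]),.048))
print('base',plane(c,q([(50,88),(535,83),(565,508),(68,520)]),.006))
w=vision.calibration('wrist');print(w['fov_y'],w['pose'],readout.observe()['ee_rot'])
E
```

```text
rim [[ 0.6287 -0.1011  0.048 ]
 [ 0.6336 -0.2102  0.048 ]
 [ 0.4916 -0.247   0.048 ]
 [ 0.4859 -0.1056  0.048 ]
 [ 0.6308 -0.1585  0.048 ]
 [ 0.4891 -0.1605  0.048 ]
 [ 0.63   -0.1535  0.048 ]]
base [[ 0.6342 -0.0843  0.006 ]
 [ 0.6382 -0.2527  0.006 ]
 [ 0.4898 -0.2574  0.006 ]
 [ 0.4839 -0.0895  0.006 ]]
68.24874410617423 [[ 0.3073  0.9156  0.2592  0.261 ]
 [-0.9516  0.2961  0.0821 -0.5738]
 [-0.0016 -0.2719  0.9623  0.3837]
 [ 0.      0.      0.      1.    ]] [-3.1022 -0.4875  0.0005]
```

Request:
carry_out(increments=[15.5,27,0,0,0,-0.0175,15.5,27,0,0,0,-0.0175,15.5,27,0,0,0,-0.0175,15.5,27,0,0,0,-0.0175,15.5,27,0,0,0,-0.0175,15.5,27,0,0,0,-0.0175,15.5,27,0,0,0,-0.0175,15.5,27,0,0,0,-0.0175,15.5,27,0,0,0,-0.0175,15.5,27,0,0,0,-0.0175,15.5,27,0,0,0,-0.0175,15.5,27,0,0,0,-0.0175,15.5,27,0,0,0,-0.0175,15.5,27,0,0,0,-0.0175,15.5,27,0,0,0,-0.0175,15.5,27,0,0,0,-0.0175,0,0,0,0,0,0], grip=1)

```text
clock: 2.22
position: [0.4406, -0.1605, 0.2266]
ee_rot: [-3.14, -0.056, -0.0]
force: [-0.5, -1.0, 0.0]
width: 0.004
gripper_force: 0.0
```

Run:
```python
from h import *
import pickle
s=readout.observe();print(s['clock'],s['position'],s['ee_rot'],s['width'])
c=vision.calibration('wrist');im=vision.get_image('wrist')
pickle.dump(c,open('w1.pkl','wb'));print(c['pose'])
cv2.imwrite('pics/w1.png',cv2.convertScaleAbs(im[:,:,::-1],alpha=1.4))
```

```text
2.225 [ 0.44060231 -0.16054035  0.22656282] [-3.14018256e+00 -5.60913696e-02 -7.87607209e-05] 0.004204804245860605
[[ 3.63283968e-02  9.61716327e-01  2.71628339e-01  5.13413601e-01]
 [-9.99339646e-01  3.51565845e-02  9.18072824e-03 -1.59517249e-01]
 [-7.20268421e-04 -2.71782490e-01  9.62358436e-01  3.84188301e-01]
 [ 0.00000000e+00  0.00000000e+00  0.00000000e+00  1.00000000e+00]]
```

View pics/w1.png

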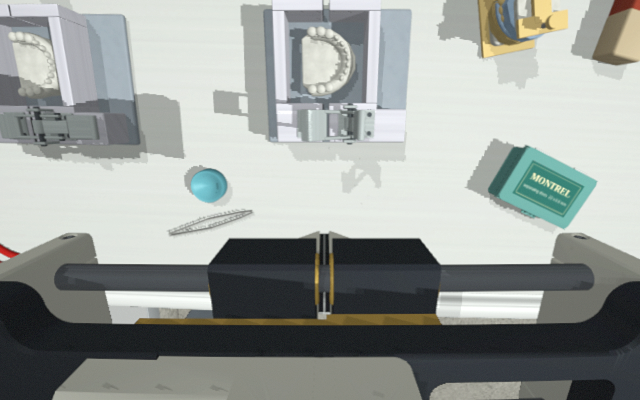

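The latch is at about (340,122), the shut fingers at (325,240-320). I'll zoom on both.

Run:
```python
import cv2,numpy as np
i=cv2.imread('pics/w1.png')
a=cv2.resize(i[90:155,260:420],(800,325),interpolation=cv2.INTER_CUBIC)
b=cv2.resize(i[225:325,200:450],None,fx=2.7,fy=2.7,interpolation=cv2.INTER_CUBIC)
o=np.zeros((600,800,3),np.uint8);o[:325]=a;o[327:327+270,:b.shape[1]]=b[:270]
cv2.imwrite('pics/w1z.png',o)
```

```text
(no output)
```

View pics/w1z.png

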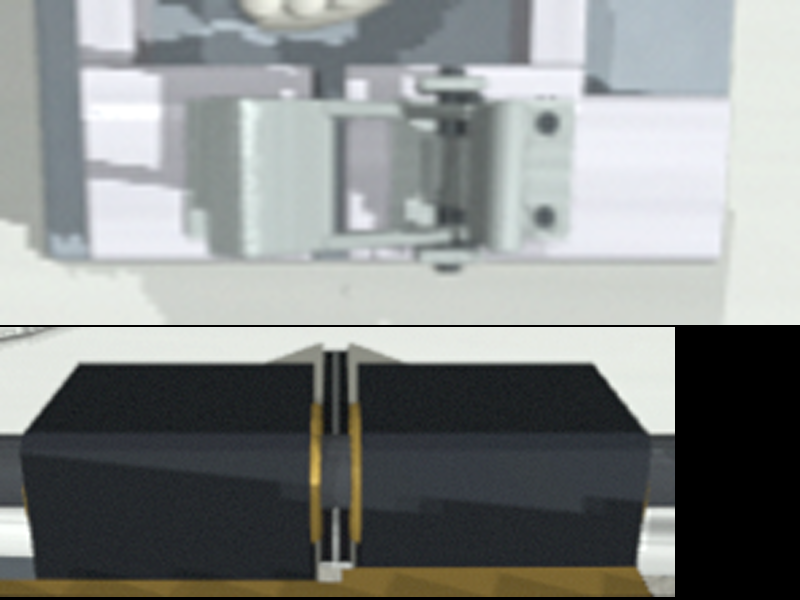

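Run:
```python
from h import *
import pickle
np.set_printoptions(precision=4,suppress=True)
c=pickle.load(open('w1.pkl','rb'))
q=lambda l:np.array(l)/5+[260,90]-.4
print('pivot',plane(c,q([(450,70),(447,268),(450,169)]),.062))
print('ledge front corners, rear',plane(c,q([(88,260),(720,258),(315,70)]),.048))
print('seam fixed half',plane(c,q([(345,70),(345,255)]),.048))
for z in(.11,.12,.13,.14):print('claw end/tip',z,plane(c,q([(240,97),(240,258),(188,178)]),z)[:,:2].ravel())
for z in(.10,.12):print('lever',z,plane(c,q([(475,178),(520,178)]),z)[:,:2].ravel())
s=readout.observe();T=s['position']
print('tcp px',proj(c,T+np.array([[0,0,0],[0,.019,0],[0,-.019,0],[.0095,0,0],[-.0095,0,0],[0,0.019,.02],[0,0,.05]])))
```

```text
pivot [[ 0.5289 -0.1855  0.062 ]
 [ 0.4883 -0.1873  0.062 ]
 [ 0.509  -0.1867  0.062 ]]
ledge front corners, rear [[ 0.4861 -0.1079  0.048 ]
 [ 0.4918 -0.2496  0.048 ]
 [ 0.5285 -0.1574  0.048 ]]
seam fixed half [[ 0.5288 -0.1639  0.048 ]
 [ 0.4892 -0.1655  0.048 ]]
claw end/tip 0.11 [ 0.5207 -0.1446  0.4925 -0.1452  0.5063 -0.1355]
claw end/tip 0.12 [ 0.5204 -0.1451  0.4932 -0.1457  0.5066 -0.1364]
claw end/tip 0.13 [ 0.5201 -0.1457  0.494  -0.1463  0.5068 -0.1373]
claw end/tip 0.14 [ 0.5199 -0.1462  0.4948 -0.1468  0.5071 -0.1382]
lever 0.1 [ 0.508  -0.1883  0.5083 -0.1967]
lever 0.12 [ 0.5084 -0.1862  0.5087 -0.1941]
tcp px [[323.9034 249.3813]
 [291.2802 248.2689]
 [356.4583 250.461 ]
 [324.506  234.2024]
 [323.3191 264.0921]
 [287.1603 264.6901]
 [323.8371 300.3032]]
```

Request:
carry_out(increments=[17,-3.6,0,0,0,0,17,-3.6,0,0,0,0,17,-3.6,0,0,0,0,16.5,-3.7,0,0,0,0,0,0,-20,0,0,0,0,0,-20,0,0,0,0,0,-20,0,0,0,0,0,-20,0,0,0,0,0,-12,0,0,0,0,0,-7,0,0,0,0,0,0,0,0,0])

```text
clock: 3.65
position: [0.5073, -0.1776, 0.1276]
ee_rot: [-3.141, -0.049, 0.0]
force: [1.1, -0.4, -0.1]
width: -0.0
gripper_force: 0.0
```

Run:
```python
from h import *
i=vision.get_image('side')[130:230,300:420,::-1]
i=cv2.resize(cv2.convertScaleAbs(i,alpha=1.6),None,fx=6,fy=6,interpolation=cv2.INTER_CUBIC)
cv2.imwrite('pics/s2.png',i)
```

```text
(no output)
```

View pics/s2.png

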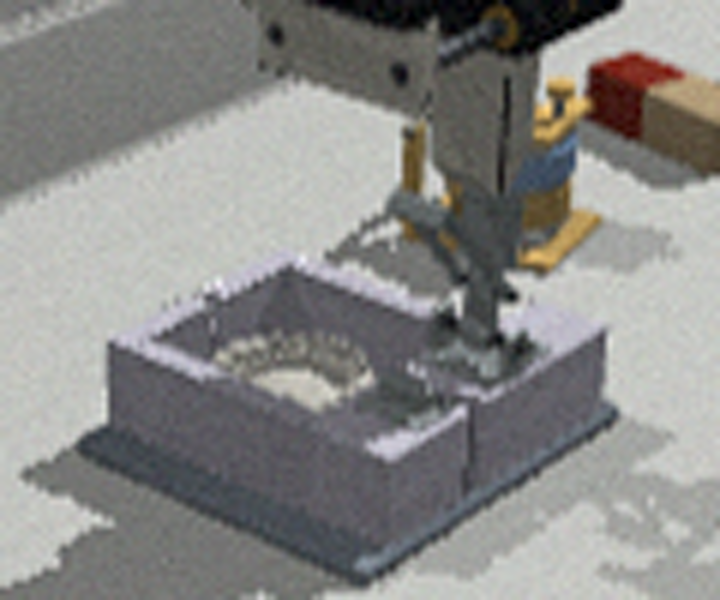

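The fingertips (~(480,190)) sit just above the lever end, beside the upraised claw (~(400,205)). Now I push the claw over.

Request:
carry_out(increments=[0,5,0,0,0,0,0,5,0,0,0,0,0,5,0,0,0,0,0,5,0,0,0,0,0,5,0,0,0,0,0,3,0,0,0,0,0,1.5,-5,0,0,0,0,1.5,-5,0,0,0,0,1.5,-5,0,0,0,0,1.5,-5,0,0,0,0,0,-3,0,0,0,0,0,0,0,0,0,0,0,0,0,0,0,0,0,0,0,0,0])

```text
clock: 5.45
position: [0.5074, -0.1435, 0.1049]
ee_rot: [3.141, 0.05, 0.001]
force: [0.0, -0.5, -0.3]
width: 0.004
gripper_force: 0.0
```

Run:
```python
from h import *
f=lambda i:cv2.resize(cv2.convertScaleAbs(i[:,:,::-1],alpha=1.5),None,fx=5,fy=5,interpolation=cv2.INTER_CUBIC)
a=f(vision.get_image('side')[150:230,310:410]);
cv2.imwrite('pics/s3.png',a)
```

```text
(no output)
```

View pics/s3.png

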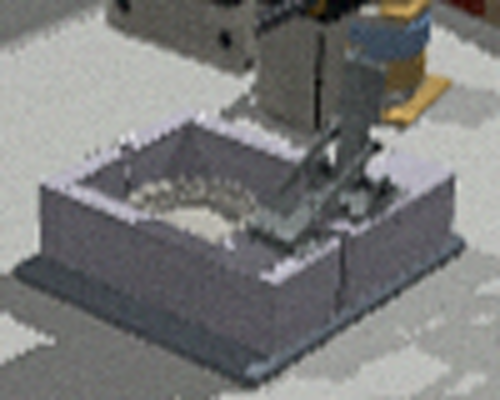

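The claw has dropped, its end at ~(275,230) on the keeper side, with the lever still upright at (360,100). Next I swing the lever.

Request:
carry_out(increments=[0.3,-6,-2,0,0,0,0.3,-6,-2,0,0,0,0.3,-6,-1,0,0,0,0.3,-6,0,0,0,0,0.3,-6,0,0,0,0,0.3,-6,0,0,0,0,0.3,-6,0,0,0,0,0.3,-6,0,0,0,0,0.3,-6,0,0,0,0,0.3,-6,0,0,0,0,0.3,-6,-1,0,0,0,0.3,-6,-1,0,0,0,0.3,-5,-1.5,0,0,0,0,-4,-1.5,0,0,0,0,0,0,0,0,0])

```text
clock: 7.38
position: [0.511, -0.2251, 0.0946]
ee_rot: [3.141, 0.049, -0.0]
force: [0.5, 1.0, 0.1]
width: 0.005
gripper_force: 0.0
```

Run:
```python
from h import *
f=lambda i,s:cv2.resize(cv2.convertScaleAbs(i[:,:,::-1],alpha=1.5),None,fx=s,fy=s,interpolation=cv2.INTER_CUBIC)
a=f(vision.get_image('side')[150:230,310:410],5);
cv2.imwrite('pics/s4.png',a)
```

```text
(no output)
```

View pics/s4.png

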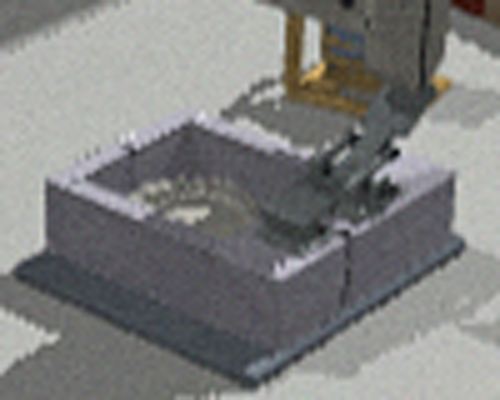

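The lever is pushed to ~50° with the claw lying over the keeper. I continue along the arc.

Request:
carry_out(increments=[0,-3,-4.5,0,0,0,0,-3,-4.5,0,0,0,0,-3,-4.5,0,0,0,0,-1.5,-5,0,0,0,0,-1.5,-5,0,0,0,0,-1,-4,0,0,0,0,0,-4,0,0,0,0,0,-3,0,0,0,0,0,0,0,0,0])

```text
clock: 8.55
position: [0.511, -0.2373, 0.06]
ee_rot: [-3.141, -0.05, 0.001]
force: [0.3, -1.1, -0.0]
width: 0.005
gripper_force: 0.0
```

Request:
carry_out(increments=[0,0,-1.5,0,0,0,0,0,-1.5,0,0,0,0,0,-1,0,0,0,0,0,0,0,0,0])

```text
clock: 9.05
position: [0.5115, -0.2373, 0.0578]
ee_rot: [3.141, 0.05, 0.002]
force: [-5.2, 2.0, 18.4]
width: 0.01
gripper_force: 9.3
```

Run:
```python
from h import *
f=lambda i,s:cv2.resize(cv2.convertScaleAbs(i[:,:,::-1],alpha=1.5),None,fx=s,fy=s,interpolation=cv2.INTER_CUBIC)
a=f(vision.get_image('side')[150:230,310:410],5)
b=f(vision.get_image('wrist')[60:180,230:430],4)[:, :800]
o=np.zeros((600,800,3),np.uint8);o[:400,:500]=a
cv2.imwrite('pics/s5.png',a)
```

```text
(no output)
```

View pics/s5.png

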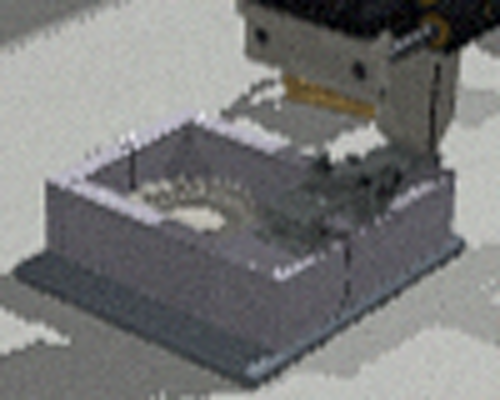

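The lever is flat under the fingers (~(400,165)), with 18 N against its stop at the expected height. I retreat and check.

Request:
carry_out(increments=[0,0,5,0,0,0,0,0,15,0,0,0,0,0,25,0,0,0,0,0,30,0,0,0,0,0,30,0,0,0,-20,15,25,0,0,0,-25,30,20,0,0,0,-25,30,20,0,0,0,0,0,0,0,0,0,0,0,0,0,0,0])

```text
clock: 10.4
position: [0.4415, -0.1629, 0.2267]
ee_rot: [3.14, 0.05, 0.002]
force: [-0.4, -0.2, 0.8]
width: 0.004
gripper_force: 0.0
```

Run:
```python
from h import *
c=vision.calibration('wrist');im=vision.get_image('wrist')
u=proj(c,[.508,-.175,.055])[0].astype(int);print(u,readout.observe()['force'])
x0=max(0,min(480,u[0]-80));y0=max(0,min(320,u[1]-45))
i=cv2.resize(cv2.convertScaleAbs(im[y0:y0+100,x0:x0+160,::-1],alpha=1.3),None,fx=5,fy=5,interpolation=cv2.INTER_CUBIC)
cv2.imwrite('pics/w6.png',i);print(x0,y0)
```

```text
[335 124] [ 0.16664411 -0.64817257 -0.43503922]
255 79
```

View pics/w6.png

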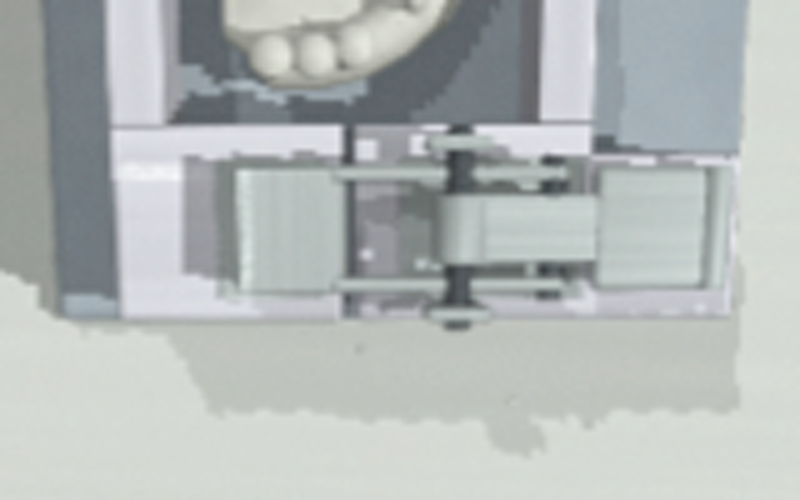

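The lever lies flat (600-725, 165-285). The seam at (348,220) has narrowed to a sliver, and the moving half has shifted ~5 mm against its base, so the claw is hooked and pulling.

```bash
python3 -c "
from cell import arm
print(arm.sign_off())"
```

```text
the job is handed in; nothing more can be done
None
```

I hooked the claw behind the keeper, swung the lever flat past centre and handed the job in at about 10.5 s; the last picture shows the lever flat and the gap closed by roughly 5 mm, but sign-off returned no verdict.

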